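# Put the microscope parts away in the drawer tray

### The job

The session at the microscopes is over: put the objective, the condenser, the slide box and the cover-glass box, which stand on the grey bench mat, away in the steel drawer tray, each in the pocket that matches its outline, upright as it stands now and sitting flat on the pocket's floor. Do not tip over or drop the objective and the condenser, and leave the oil bottle and the culture dish standing where they are.

Things in the scene. Friction and masses are not known exactly. Their poses are not given: they have to be found in the camera images.
- objective_centre (a point): Microscope objective: slim bright steel cylinder 46 mm tall, standing on its thread, narrow lens nose up. From below: brass thread 20 mm dia. (5 mm high), straight body 24 mm dia. (5 to 34 mm above the underside), stepped nose narrowing to 11 mm at the top. 80 to 130 g. This point: on its axis, half-way up (23 mm above its underside); z up.
- condenser_centre (a point): Microscope condenser: squat black round part 46 mm tall, lens up. From below: foot 46 mm dia. (0 to 12 mm above the underside), iris ring 50 mm dia. (12 to 20 mm), straight sleeve 37 mm dia. (20 to 44 mm), lens. A thin steel lever sticks out along +x to 39 mm from the axis, 15 to 18 mm up. 145 to 235 g. This point: on its axis, half-way up (23 mm above its underside); z up.
- slide_box_centre (a point): Slide box: a closed, long white plastic box 82 mm long (x) x 32 mm wide (y) x 32 mm high with a paper patch on top, lying flat. 110 to 185 g. This point is its centre, 16 mm above its underside; x along its length, z up.
- cover_box_centre (a point): Cover-glass box: a closed, square white plastic box 38 x 38 mm and 30 mm high with a small paper patch on top, lying flat. 48 to 78 g. This point is its centre, 15 mm above its underside; x and y along its sides, z up.
- pocket_small_round (a point): Pocket for the objective. Small round, 40 mm dia., 12 mm deep, upright walls, white floor, in the middle of a fixed black plastic insert 114 x 114 mm, one of four lying two by two in a fixed dark steel drawer tray. This point is the centre of the pocket's floor (15 mm above the table); the insert's flat top is 12 mm above it and higher than the tray's rim. z up, x and y along the insert's edges.
- pocket_large_round (a point): Pocket for the condenser. Large round, 66 mm dia., 12 mm deep, upright walls, white floor, in the middle of a fixed black plastic insert 114 x 114 mm, one of four lying two by two in a fixed dark steel drawer tray. This point is the centre of the pocket's floor (15 mm above the table); the insert's flat top is 12 mm above it and higher than the tray's rim. z up, x and y along the insert's edges.
- pocket_oblong (a point): Pocket for the slide box. Oblong, 98 mm along x, 48 mm along y, 12 mm deep, upright walls, white floor, in the middle of a fixed black plastic insert 114 x 114 mm, one of four lying two by two in a fixed dark steel drawer tray. This point is the centre of the pocket's floor (15 mm above the table); the insert's flat top is 12 mm above it and higher than the tray's rim. z up, x and y along the insert's edges.
- pocket_square (a point): Pocket for the cover-glass box. Square, 54 x 54 mm, 12 mm deep, upright walls, white floor, in the middle of a fixed black plastic insert 114 x 114 mm, one of four lying two by two in a fixed dark steel drawer tray. This point is the centre of the pocket's floor (15 mm above the table); the insert's flat top is 12 mm above it and higher than the tray's rim. z up, x and y along the insert's edges.
- oil_bottle: Bystander: a small amber glass bottle with a black cap, 30 mm dia., 66 mm tall, standing loose among the four parts. Origin: centre of its underside; z up.
- petri_dish: Bystander: a closed glass culture dish, 60 mm dia., 15 mm high, with a tan filling, lying loose among the four parts. Origin: centre of its underside; z up.
Mind the look-alikes: they are no part of the job. What is shaped like the part that bears pocket_large_round but blue is not meant.

How it is judged:
At the end, for the whole second after the job is handed in: Objective in the small round pocket, condenser in the large round, slide box in the oblong, cover-glass box in the square one: each within 13.5 mm of the pocket's centre (from above), underside within 4 mm of the pocket's floor, upright within 0.1 rad, at rest (horizontal distance between objective_centre and pocket_small_round below 0.0135 m and z of objective_centre in the frame of pocket_small_round between 0.019 and 0.027 m and angle between each of objective_centre, condenser_centre, slide_box_centre, cover_box_centre's own z axis and vertical below 0.1 rad and linear speed of each of objective, condenser, slide_box, cover_box below 0.02 m/s and horizontal distance between condenser_centre and pocket_large_round below 0.0135 m and z of condenser_centre in the frame of pocket_large_round between 0.019 and 0.027 m and horizontal distance between slide_box_centre and pocket_oblong below 0.0135 m and z of slide_box_centre in the frame of pocket_oblong between 0.012 and 0.02 m and horizontal distance between cover_box_centre and pocket_square below 0.0135 m and z of cover_box_centre in the frame of pocket_square between 0.011 and 0.019 m); the robot touches nothing.
It fails at once if the oil bottle is knocked or carried off its place (more than 25 mm) or tipped over (distance of oil_bottle from where it was at the start of the episode above 0.025 m or angle between oil_bottle's own z axis and vertical above 0.5 rad).
It fails at once if the culture dish is knocked or carried off its place (more than 25 mm) or tipped over (distance of petri_dish from where it was at the start of the episode above 0.025 m or angle between petri_dish's own z axis and vertical above 0.5 rad).
It fails at once if the objective or the condenser is tipped over (more than 35 degrees) (angle between any of objective_centre, condenser_centre's own z axis and vertical above 0.61 rad).
It fails at once if the objective or the condenser is dropped (falls faster than 0.5 m/s with no finger on it) ((linear speed of objective above 0.5 m/s and contact force between objective and the fingers below 0.01 N) or (linear speed of condenser above 0.5 m/s and contact force between condenser and the fingers below 0.01 N)).
It also fails if it takes over 102 s, if anything falls off the work surface, if the arm or the gripper's body presses on something with over 40 N, if the wrist force passes 120 N, or if a joint passes its speed limit or range.

### The arm

A 6-joint arm with a two-finger parallel gripper is mounted at the origin on the work surface. World frame = base frame: x ahead of the robot, y to its left, z up, the work surface at z = 0. Lengths are in m, angles in rad, forces in N, time in s.
With the tool pointing down it reaches from about 0.35 to 0.85 m from the base axis. Payload 8.1 kg.
Tool frame: the origin (TCP) lies midway between the tips of the shut fingers; the grasp point (between the pads) lies 19 mm behind it; z points along the fingers, y is the direction in which the jaws open and shut (so a half turn about z gives the same grasp; the last joint's range is limited). The gripper opens to 93 mm and grips with 3 to 60 N. Pads are 15 mm wide; open, the fingers measure 128 mm over their backs; the gripper's body (75 mm by 188 mm) begins 65 mm behind the grasp point.
Start: joints at [-1.283, 0.13, 1.488, -0, 1.523, -0.085], TCP at [0.219, -0.559, 0.219] pointing down, gripper open.
Joint ranges: [-2.96, 2.96], [-0.89, 2.26], [0.02, 2.5], [-1.34, 4.48], [0, 2.73], [-2.66, 2.66]. Speed limits (rad/s): [2.39, 2.39, 2.79, 3.14, 3.14, 3.14].

### API

Orientations are given as a rotation vector (axis times angle).
In Python, from plant import robot gives the robot as it stands. The module is installed in compiled form; this text tells all that it offers.
- The arm moves only by the shell command python3 -m pendant 'ROWS' [FORCE]. ROWS is JSON, a list of rows, each an object with "translation": the shift along the tool's x, y, z in mm, a list of three; "twist": the turn, a rotation vector about the tool's x, y, z in rad, a list of three; "grip": the opening, from -1 (shut) to 1 (fully open). A call has exactly 10 rows; each row shifts and turns the pose as measured when the row begins, along the tool's axes as they then stand; what a row does not reach is not made up. A row lasts 1/10 s, in which the tool goes at most 50 mm and 8.59 degrees, less where a joint would pass 70% of its speed; a pose out of reach is approached as far as the arm can. A call is refused whole if a number of a shift passes 50 or a number of a turn 0.15, either way. A call with a gripper value outside its range is refused whole. The fingers move at their own pace and stop on an object; FORCE is the grip in N (left out, the last holds). Time passes only in rows, so rows that do not move let the fingers close, or fill a call up. It gives the time, the measured TCP pose, the force and the opening at its end, in the units of the state.
- robot.read_state(): the state, without advancing time (a new reading comes with each control period).
- robot.read_camera(name): name is "scene" or "side" or "wrist"; returns (picture, depth): 384x512x3 uint8, red, green, blue; 384x512 float32, m along the optical axis (not along the pixel's ray), 0 where there is no reading.
- robot.camera_info(name): a dict with "vertical_fov" (degrees; the focal length in pixels is half the picture's height over the tangent of half this angle, whatever the lens; pixels are square), "cx", "cy" (the principal point, pixels), "D" ([k1, k2, p1, p2, k3] as OpenCV has them; the pictures are not rectified), "cam_to_world" (4x4, takes a point from camera to world coordinates). Camera axes: x right, y up, looking along -z (the intrinsics and any distortion apply to the point x, -y, -z); pixel columns grow to the right and rows downward; lengths in m; the calibration is good to about 2 mm. A picture is of the moment at which its call begins: read the wrist's pose just before it. camera_info takes no time and is no camera call; for the wrist camera it gives the pose at the moment of the call.
- robot.close_job(): hands the job in, once; it reports no verdict.
The state is a dict: "t": time; "q": joint angles; "dq": joint speeds; "joint_torque": joint torques, N m; "tool_pos": TCP position; "orientation": TCP orientation; "force": force on the tool from outside, world axes, zero at the start; "wrist_torque": the same for the moment, N m; "opening": finger opening in m.
Only numpy, scipy, OpenCV 4.12 (cv2) and the standard library are available. Lean on these libraries where they do the work, as an engineer would, in place of code of your own. Each camera call takes 0.05 s, during which the arm holds its last target. There are 200 camera calls.

## Working session

There is one attempt and no reset: what is moved stays moved. The work goes in short steps, Python scripts to look and compute and a shell command to move; the robot and the scene stay as the last step left them, time stands still between calls to the robot, and variables do not carry over. Pictures are saved under pics/ and viewed, about 12 in all and at most 16, crops included, and the job is handed in when it is done.

```bash
mkdir -p pics
cat > h.py <<'E'
import numpy as np, cv2
from plant import robot
from scipy.spatial.transform import Rotation as R
def shot(name,fn):
    info=robot.camera_info(name); rgb,d=robot.read_camera(name)
    cv2.imwrite(f'pics/{fn}.png',rgb[:,:,::-1]); np.savez(f'pics/{fn}.npz',rgb=rgb,d=d,T=info['cam_to_world'],fov=info['vertical_fov'],c=[info['cx'],info['cy']],D=info['D'])
    return load(fn)
def load(fn):
    z=np.load(f'pics/{fn}.npz'); return {k:z[k] for k in z}
def K(s):
    f=s['d'].shape[0]/2/np.tan(np.radians(float(s['fov']))/2); return np.array([[f,0,s['c'][0]],[0,f,s['c'][1]],[0,0,1]])
def rays(s,uv):
    p=cv2.undistortPoints(np.array(uv,float).reshape(-1,1,2),K(s),np.array(s['D'],float))[:,0]
    return np.c_[p[:,0],-p[:,1],-np.ones(len(p))]@s['T'][:3,:3].T
def atz(s,uv,z):
    r=rays(s,uv); o=s['T'][:3,3]; return o+r*((z-o[2])/r[:,2])[:,None]
def cloud(s):
    H,W=s['d'].shape; u,v=np.meshgrid(np.arange(W),np.arange(H))
    r=rays(s,np.c_[u.ravel(),v.ravel()]); return (s['T'][:3,3]+r*s['d'].reshape(-1,1)).reshape(H,W,3)
E
python3 - <<'E'
from h import *
print(robot.read_state())
for n in('scene','side','wrist'):
    s=shot(n,n+'0'); print(n,s['fov'],s['c'],s['D'],s['T'].round(3).tolist(), (s['d']>0).mean())
a=[cv2.imread(f'pics/{n}0.png') for n in('scene','side')]
E
```

```text
{'t': 0.0, 'q': array([-1.28339273e+00,  1.31145288e-01,  1.48927197e+00, -7.36659914e-06,
        1.52297368e+00, -8.53742226e-02]), 'dq': array([ 0.00041868,  0.00142895,  0.00146346,  0.00157584, -0.00010746,
       -0.00164797]), 'joint_torque': array([ 2.08806217e-03, -5.59853625e+01, -4.91752732e+01,  7.70038459e-02,
        3.56747839e-02, -1.77920301e-04]), 'tool_pos': array([ 0.21839621, -0.5582418 ,  0.21760093]), 'orientation': array([-3.08542217e+00, -5.81842596e-01,  2.96185575e-04]), 'force': array([ 0.21512598, -0.47947307, -0.39970568]), 'wrist_torque': array([-0.04796556,  0.00893608,  0.03192805]), 'opening': 0.09266205700027247}
scene 53.09894323587978 [248.52255583 191.46923845] [-0.05401984  0.          0.          0.          0.        ] [[-0.49, -0.704, 0.513, 0.933], [0.871, -0.405, 0.277, 0.329], [0.012, 0.583, 0.812, 0.816], [0.0, 0.0, 0.0, 1.0]] 0.9959615071614584
side 50.38433833056787 [247.25514448 195.38673118] [-0.14662016  0.          0.          0.          0.        ] [[-0.973, 0.137, -0.184, 0.201], [-0.228, -0.493, 0.84, 1.099], [0.024, 0.859, 0.511, 0.666], [0.0, 0.0, 0.0, 1.0]] 0.9962056477864584
wrist 67.943470653048 [257.13749378 189.14976539] [-0.05766725  0.          0.          0.          0.        ] [[0.365, 0.895, 0.256, 0.291], [-0.931, 0.351, 0.098, -0.531], [-0.002, -0.274, 0.962, 0.383], [0.0, 0.0, 0.0, 1.0]] 0.9960530598958334
```

View pics/scene0.png

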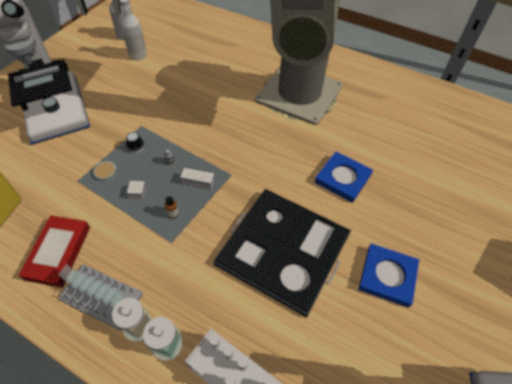

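View pics/side0.png

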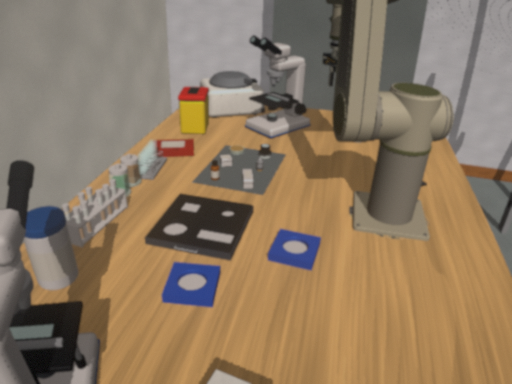

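Scene picture: the mat holds the condenser (133,140), objective (168,157), slide box (197,177), cover box (135,188), dish (105,170) and bottle (171,207). The black tray has its small round pocket at (274,216), oblong at (317,238), square at (250,253) and large round at (294,277). The blue plates are look-alikes.

```bash
python3 - <<'E'
from h import *
s=load('scene0'); C=cloud(s)
t=load('side0'); Ct=cloud(t)
for n,u,v in [('mat',160,190),('cond',133,138),('obj',168,153),('slide',198,175),('cover',136,185),('dish',105,170),('bottle',171,198),('small',274,216),('obl',317,238),('sq',250,253),('large',294,277),('ins',285,240)]:
    print(n,C[v,u].round(3))
print('side')
for n,u,v in [('small',229,214),('obl',215,237),('sq',209,210),('large',176,229),('slide',248,174),('cover',226,158),('bottle',215,163),('obj',262,160)]:
    print(n,Ct[v,u].round(3))
# object clusters from scene cloud within mat
for nm,X,w in(('scene',C,s),('side',Ct,t)):
    m=((X[...,2]>.008)&(X[...,2]<.09)&(X[...,0]>.1)&(X[...,0]<.65)&(X[...,1]<-.2)&(X[...,1]>-.72)).astype(np.uint8)
    n,l,st,c=cv2.connectedComponentsWithStats(m)
    for i in range(1,n):
        if st[i,4]>15:
            P=X[l==i]; zt=np.percentile(P[:,2],97); top=P[P[:,2]>zt-.006]; print(nm,c[i].round(),st[i,4],'ztop',zt.round(3),'topc',((top.min(0)+top.max(0))/2).round(3)[:2],'ext',np.ptp(top,axis=0).round(3))
# pocket white floors
for nm,X,w in(('scene',C,s),('side',Ct,t)):
    m=((w['rgb'].min(2)>130)&(X[...,2]>.003)&(X[...,2]<.04)&(X[...,1]>-.25)&(X[...,1]<.25)&(X[...,0]>.25)&(X[...,0]<.75)).astype(np.uint8)
    n,l,st,c=cv2.connectedComponentsWithStats(m)
    for i in range(1,n):
        if st[i,4]>30:
            P=X[l==i]; print(nm,c[i].round(),st[i,4],'mid',P.mean(0).round(3),'ext',np.ptp(P,axis=0).round(3))
# tray top
m=(abs(C[...,2]-.027)<.006)&(w is not None)&(s['rgb'].max(2)<60)&(abs(C[...,1])<.35)
P=C[m][:,:2].astype(np.float32); print(len(P),cv2.minAreaRect(P))
E
python3 - <<'E'
import cv2
a=cv2.imread('pics/wrist0.png'); cv2.imwrite('pics/wrist0v.png',a)
E
```

```text
mat [ 0.53  -0.153  0.001]
cond [ 0.449 -0.296  0.049]
obj [ 0.444 -0.181  0.047]
slide [ 0.46  -0.076  0.035]
cover [ 0.565 -0.195  0.036]
dish [ 0.56  -0.309  0.02 ]
bottle [ 0.569 -0.076  0.069]
small [0.461 0.146 0.016]
obl [0.466 0.263 0.016]
sq [0.578 0.144 0.016]
large [0.582 0.258 0.017]
ins [0.514 0.201 0.028]
side
small [0.464 0.142 0.012]
obl [0.47  0.26  0.013]
sq [0.519 0.16  0.028]
large [0.584 0.254 0.013]
slide [ 0.459 -0.078  0.033]
cover [ 0.564 -0.181  0.031]
bottle [ 0.57  -0.068  0.063]
obj [ 0.433 -0.186  0.038]
scene [134.  47.] 325 ztop 0.088 topc [ 0.116 -0.568] ext [0.03  0.045 0.007]
scene [ 56. 115.] 2603 ztop 0.069 topc [ 0.431 -0.608] ext [0.201 0.086 0.023]
scene [134. 142.] 303 ztop 0.051 topc [ 0.445 -0.302] ext [0.036 0.038 0.006]
scene [105. 170.] 369 ztop 0.021 topc [ 0.559 -0.313] ext [0.06  0.061 0.007]
scene [131. 185.] 56 ztop 0.036 topc [ 0.572 -0.209] ext [0.04  0.018 0.007]
side [244. 106.] 160 ztop 0.086 topc [ 0.622 -0.703] ext [0.055 0.033 0.008]
side [263. 109.] 23 ztop 0.086 topc [ 0.521 -0.628] ext [0.01  0.013 0.006]
side [278. 122.] 
[... 535 characters left out ...]
45 0.016] ext [0.088 0.011 0.007]
scene [249. 253.] 345 mid [0.579 0.141 0.016] ext [0.047 0.044 0.008]
scene [287. 274.] 171 mid [0.582 0.241 0.016] ext [0.054 0.022 0.008]
side [226. 160.] 103 mid [ 0.565 -0.183  0.022] ext [0.039 0.045 0.03 ]
side [248. 178.] 164 mid [ 0.456 -0.063  0.026] ext [0.044 0.087 0.032]
side [190. 207.] 87 mid [0.584 0.137 0.013] ext [0.045 0.036 0.006]
side [177. 226.] 64 mid [0.585 0.241 0.013] ext [0.05  0.021 0.005]
side [216. 234.] 64 mid [0.473 0.246 0.013] ext [0.09  0.011 0.006]
side [292. 244.] 89 mid [0.267 0.235 0.01 ] ext [0.037 0.034 0.008]
7099 ((0.413962721824646, -0.027579665184020996), (0.6933963298797607, 0.6362727880477905), 23.17154884338379)
```

View pics/wrist0v.png

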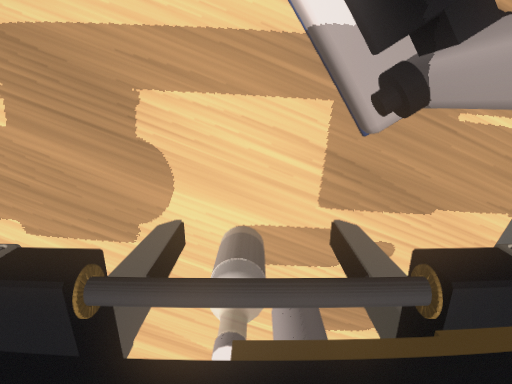

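Wrist picture: table below, microscope at the upper right (365,135). I'll move away to the left first, then to above the mat.

```bash
python3 -m pendant '[{"translation":[0,-47,-8],"twist":[0,0,0],"grip":1},{"translation":[0,-47,-8],"twist":[0,0,0],"grip":1},{"translation":[0,-47,-8],"twist":[0,0,0],"grip":1},{"translation":[45,-18,-8],"twist":[0,0,0],"grip":1},{"translation":[45,-18,-8],"twist":[0,0,0],"grip":1},{"translation":[45,-18,-8],"twist":[0,0,0],"grip":1},{"translation":[45,-18,-8],"twist":[0,0,0],"grip":1},{"translation":[45,-18,-8],"twist":[0,0,0],"grip":1},{"translation":[45,-18,-8],"twist":[0,0,0],"grip":1},{"translation":[45,-18,-8],"twist":[0,0,0],"grip":1}]' 20
python3 - <<'E'
from h import *
s=shot('wrist','w1'); C=cloud(s); print(robot.read_state()['t'])
m=((C[...,2]>.008)&(C[...,2]<.09)&(C[...,0]>.35)&(C[...,0]<.65)&(C[...,1]<0)&(C[...,1]>-.42)).astype(np.uint8)
n,l,st,c=cv2.connectedComponentsWithStats(m)
for i in range(1,n):
    if st[i,4]>60:
        P=C[l==i]; zt=np.percentile(P[:,2],95); top=P[P[:,2]>zt-.005]; r=cv2.minAreaRect(top[:,:2].astype(np.float32)); print(c[i].round(),st[i,4],'zt',zt.round(3),'rect',np.round(r[0],4),np.round(r[1],4),round(r[2],1))
E
```

```text
t: 1.15
tool_pos: [0.4131, -0.1866, 0.2921]
orientation: [-3.074, -0.556, 0.004]
force: [1.0, -1.1, -0.4]
opening: 0.0928
1.2
[228.  21.] 588 zt 0.068 rect [ 0.5779 -0.0786] [0.0182 0.0185] 23.4
[305.  58.] 885 zt 0.032 rect [ 0.5729 -0.1944] [0.0385 0.0387] 27.1
[374.  97.] 1355 zt 0.017 rect [ 0.5623 -0.3126] [0.0588 0.0601] 46.9
[205. 103.] 1321 zt 0.034 rect [ 0.4648 -0.0793] [0.0323 0.0829] 16.4
[267. 141.] 233 zt 0.047 rect [ 0.4448 -0.1861] [0.016  0.0159] 20.8
[338. 165.] 884 zt 0.047 rect [ 0.4487 -0.3018] [0.0361 0.0358] 67.0
```

View pics/w1.png

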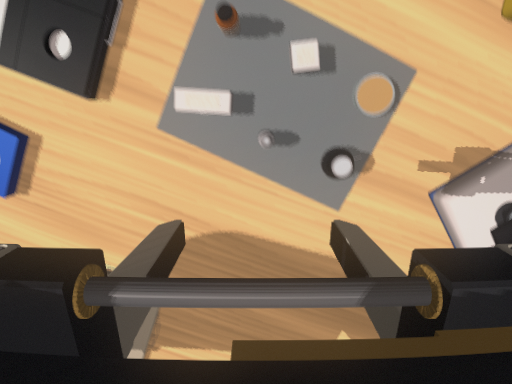

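The wrist view shows all six things clearly, with heights matching the text. I'll write a planning helper and go for the slide box.

```bash
cat >> h.py <<'E'
def plan(x,y,z,psi,n,P=None,Rm=None):
    "psi: yaw (deg) of tool y (mod 180). prints rows; returns end"
    st=robot.read_state(); p=np.array(st['tool_pos']); r=R.from_rotvec(st['orientation'])
    cur=np.degrees(np.arctan2(*r.as_matrix()[[1,0],1]));
    d=(psi-cur+90)%180-90; a=np.radians(cur+d)
    q6=np.degrees(np.arctan2(y,x))-(cur+d); q6=(q6+180)%360-180
    Y=np.array([np.cos(a),np.sin(a),0]); Z=np.array([0,0,-1.]); X=np.cross(Y,Z)
    rt=R.from_matrix(np.c_[X,Y,Z]); tw=(r.inv()*rt).as_rotvec()
    print(f'cur psi {cur:.1f} dpsi {d:.1f} q6 end {q6:.0f} tw/row',(tw/n).round(3))
    for i in range(n):
        ri=r*R.from_rotvec(tw*i/n); print((ri.inv().apply((np.array([x,y,z])-p)/n)*1000).round(1))
E
python3 -c "
from h import *
plan(.465,-.079,.10,16.4,10)"
```

```text
cur psi -69.2 dpsi 85.6 q6 end -26 tw/row [-0.001 -0.002 -0.149]
[ 7.9 -7.5 19.5]
[ 9.  -6.3 19.5]
[ 9.9 -4.9 19.5]
[10.5 -3.4 19.5]
[11.  -1.8 19.4]
[11.2 -0.2 19.4]
[11.1  1.5 19.4]
[10.8  3.1 19.4]
[10.2  4.7 19.4]
[ 9.5  6.1 19.4]
```

```bash
python3 -m pendant '[{"translation":[8,-7.5,19],"twist":[0,0,-0.149],"grip":1},{"translation":[9,-6,19],"twist":[0,0,-0.149],"grip":1},{"translation":[10,-5,19],"twist":[0,0,-0.149],"grip":1},{"translation":[10.5,-3.5,19],"twist":[0,0,-0.149],"grip":1},{"translation":[11,-2,19],"twist":[0,0,-0.149],"grip":1},{"translation":[11,0,19],"twist":[0,0,-0.149],"grip":1},{"translation":[11,1.5,19],"twist":[0,0,-0.149],"grip":1},{"translation":[11,3,19],"twist":[0,0,-0.149],"grip":1},{"translation":[10,5,19],"twist":[0,0,-0.149],"grip":1},{"translation":[9.5,6,19],"twist":[0,0,-0.149],"grip":1}]' 20
python3 - <<'E'
from h import *
plan(.465,-.079,.018,16.4,5)
s=shot('wrist','w2'); C=cloud(s)
m=((C[...,2]>.02)&(C[...,2]<.045)&(abs(C[...,0]-.465)<.055)&(abs(C[...,1]+.079)<.06)&(s['rgb'].min(2)>120))
P=C[m]; print(len(P),P[:,2].max(),cv2.minAreaRect(P[P[:,2]>np.percentile(P[:,2],95)-.005][:,:2].astype(np.float32)))
E
```

```text
t: 2.2
tool_pos: [0.4698, -0.0708, 0.1004]
orientation: [-1.868, -2.515, -0.024]
force: [-0.5, -0.0, 0.2]
opening: 0.0929
cur psi 16.8 dpsi -0.4 q6 end -26 tw/row [ 0.001 -0.003  0.001]
[-1.6 -1.5 16.5]
[-1.5 -1.5 16.5]
[-1.5 -1.5 16.5]
[-1.4 -1.4 16.5]
[-1.4 -1.4 16.5]
3288 0.03500633155066815 ((0.4644436836242676, -0.07906745374202728), (0.031997907906770706, 0.08117395639419556), 16.258636474609375)
```

View pics/w2.png

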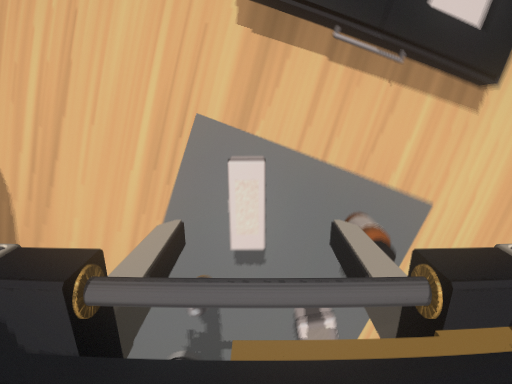

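The slide box lies lengthwise between the open fingers (centre 248,203), and the bottle is clear on the right (370,235). I'll descend and grip.

```bash
python3 -m pendant '[{"translation":[-1.5,-1.5,16.5],"twist":[0,-0.003,0.001],"grip":1},{"translation":[-1.5,-1.5,16.5],"twist":[0,-0.003,0.001],"grip":1},{"translation":[-1.5,-1.5,16.5],"twist":[0,-0.003,0.001],"grip":1},{"translation":[-1.5,-1.5,16.5],"twist":[0,-0.003,0.001],"grip":1},{"translation":[-1.5,-1.5,16],"twist":[0,-0.003,0.001],"grip":1},{"translation":[0,0,0],"twist":[0,0,0],"grip":1},{"translation":[0,0,0],"twist":[0,0,0],"grip":-1},{"translation":[0,0,0],"twist":[0,0,0],"grip":-1},{"translation":[0,0,0],"twist":[0,0,0],"grip":-1},{"translation":[0,0,0],"twist":[0,0,0],"grip":-1}]' 25
python3 - <<'E'
from h import *
plan(.44,.14,.15,70,10)
E
```

```text
t: 3.25
tool_pos: [0.4631, -0.0787, 0.0157]
orientation: [-1.891, -2.508, -0.008]
force: [0.7, -1.0, 0.3]
opening: 0.0654
cur psi 16.0 dpsi 54.0 q6 end -52 tw/row [ 0.    -0.    -0.094]
[ 21.7   3.8 -13.3]
[ 21.2   5.9 -13.3]
[ 20.6   7.8 -13.4]
[ 19.8   9.7 -13.4]
[ 18.8  11.5 -13.4]
[ 17.6  13.2 -13.4]
[ 16.3  14.8 -13.4]
[ 14.8  16.3 -13.4]
[ 13.2  17.6 -13.4]
[ 11.5  18.8 -13.4]
```

Fingers are still closing at about 70 mm/s, so I'll hold first and then lift.

```bash
python3 -m pendant '[{"translation":[0,0,0],"twist":[0,0,0],"grip":-1},{"translation":[0,0,0],"twist":[0,0,0],"grip":-1},{"translation":[0,0,0],"twist":[0,0,0],"grip":-1},{"translation":[0,0,0],"twist":[0,0,0],"grip":-1},{"translation":[0,0,0],"twist":[0,0,0],"grip":-1},{"translation":[0,0,0],"twist":[0,0,0],"grip":-1},{"translation":[0,0,0],"twist":[0,0,0],"grip":-1},{"translation":[0,0,-15],"twist":[0,0,0],"grip":-1},{"translation":[0,0,-20],"twist":[0,0,0],"grip":-1},{"translation":[0,0,-20],"twist":[0,0,0],"grip":-1}]' 25
python3 - <<'E'
from h import *
plan(.42,.16,.15,70,10)
E
```

```text
t: 4.25
tool_pos: [0.46, -0.0779, 0.069]
orientation: [-1.887, -2.502, -0.004]
force: [0.1, -0.3, -2.0]
opening: 0.0317
cur psi 16.0 dpsi 54.0 q6 end -49 tw/row [ 0.    -0.001 -0.094]
[24.   2.7 -7.9]
[23.7  4.9 -7.9]
[23.1  7.1 -8. ]
[22.3  9.3 -8. ]
[21.3 11.3 -8. ]
[20.2 13.3 -8. ]
[18.8 15.1 -8. ]
[17.3 16.8 -8.1]
[15.6 18.4 -8.1]
[13.8 19.8 -8.1]
```

Held (opening 31.7 mm). I'll move to a viewpoint in front of the tray.

```bash
python3 -m pendant '[{"translation":[0,0,-20],"twist":[0,0,0],"grip":-1},{"translation":[6,14,-25],"twist":[0,0,0],"grip":-1},{"translation":[6,14,-25],"twist":[0,0,0],"grip":-1},{"translation":[6,14,-25],"twist":[0,0,0],"grip":-1},{"translation":[6,14,-25],"twist":[0,0,0],"grip":-1},{"translation":[6,14,-25],"twist":[0,0,0],"grip":-1},{"translation":[6,14,-20],"twist":[0,0,0],"grip":-1},{"translation":[6,0,-10],"twist":[0,0,0],"grip":-1},{"translation":[0,0,0],"twist":[0,0,0],"grip":-1},{"translation":[0,0,0],"twist":[0,0,0],"grip":-1}]' 25
python3 - <<'E'
from h import *
s=shot('wrist','w3'); C=cloud(s)
for nm,s in(('wrist',s),('scene',load('scene0')),('side',load('side0'))):
    C=cloud(s)
    m=((s['rgb'].min(2)>85)&(np.ptp(s['rgb'],axis=2)<45)&(C[...,2]>.004)&(C[...,2]<.026)&(C[...,1]>.05)&(C[...,1]<.36)&(C[...,0]>.36)&(C[...,0]<.7)).astype(np.uint8)
    n,l,st,c=cv2.connectedComponentsWithStats(m)
    for i in range(1,n):
        if st[i,4]>60:
            P=C[l==i]; r=cv2.minAreaRect(P[:,:2].astype(np.float32)); print(nm,c[i].round(),st[i,4],'z',np.median(P[:,2]).round(3),np.round(r[0],4),np.round(r[1],4),round(r[2],1))
E
```

```text
t: 5.25
tool_pos: [0.5297, -0.013, 0.2487]
orientation: [-1.885, -2.498, -0.0]
force: [0.5, 0.2, -2.1]
opening: 0.0319
wrist [247.  33.] 770 z 0.014 [0.4695 0.1488] [0.0392 0.0382] 21.0
wrist [331.  62.] 1700 z 0.014 [0.5842 0.1455] [0.0549 0.0545] 88.7
wrist [273. 100.] 151 z 0.014 [0.5249 0.08  ] [0.0091 0.0627] 89.4
scene [274. 216.] 142 z 0.017 [0.463  0.1454] [0.0354 0.0325] 83.6
scene [316. 238.] 682 z 0.016 [0.4678 0.2616] [0.0467 0.0987] 88.0
scene [249. 253.] 439 z 0.016 [0.5802 0.143 ] [0.0516 0.0547] 87.0
scene [294. 277.] 590 z 0.016 [0.5816 0.2579] [0.0618 0.0615] 73.6
side [190. 207.] 134 z 0.013 [0.5814 0.1466] [0.0561 0.0605] 1.1
side [175. 229.] 216 z 0.013 [0.586  0.2607] [0.0628 0.0679] 14.4
side [215. 236.] 312 z 0.013 [0.4686 0.2633] [0.0533 0.1006] 88.6
side [185. 249.] 64 z 0.011 [0.5295 0.3289] [0.0142 0.0657] 88.6
```

View pics/w3.png

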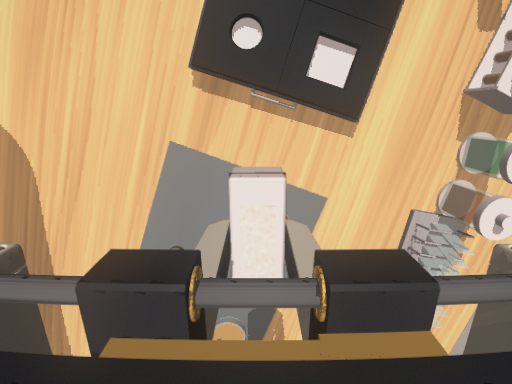

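The tray shows small round at (247,33) and square at (331,62), with a tray yaw of about −1.4°. The box is held square. Fused oblong centre ≈ (0.471, 0.263).

Run:
```python
from h import *
plan(.471,.263,.10,88.5,10)
```

```text
cur psi 15.9 dpsi 72.6 q6 end -59 tw/row [-0.    -0.001 -0.127]
[28.   2.1 15.1]
[27.5  5.6 15.1]
[26.6  9.  15. ]
[25.3 12.3 15. ]
[23.6 15.4 15. ]
[21.4 18.3 14.9]
[19.  20.8 14.9]
[16.2 23.1 14.9]
[13.2 24.9 14.9]
[10.  26.4 14.9]
```

```bash
python3 -m pendant '[{"translation":[28,2,15],"twist":[0,0,-0.127],"grip":-1},{"translation":[27.5,5.5,15],"twist":[0,0,-0.127],"grip":-1},{"translation":[26.5,9,15],"twist":[0,0,-0.127],"grip":-1},{"translation":[25,12,15],"twist":[0,0,-0.127],"grip":-1},{"translation":[23.5,15.5,15],"twist":[0,0,-0.127],"grip":-1},{"translation":[21.5,18,15],"twist":[0,0,-0.127],"grip":-1},{"translation":[19,21,15],"twist":[0,0,-0.127],"grip":-1},{"translation":[16,23,15],"twist":[0,0,-0.127],"grip":-1},{"translation":[13,25,15],"twist":[0,0,-0.127],"grip":-1},{"translation":[10,26,15],"twist":[0,0,-0.127],"grip":-1}]' 25
python3 - <<'E'
from h import *
plan(.471,.263,.033,88.5,6)
s=shot('wrist','w4')
for s in (s,shot('scene','s4')):
    C=cloud(s)
    m=((s['rgb'].min(2)>85)&(np.ptp(s['rgb'],axis=2)<45)&(C[...,2]>.004)&(C[...,2]<.024)&(C[...,1]>.05)&(C[...,1]<.36)&(C[...,0]>.36)&(C[...,0]<.7)).astype(np.uint8)
    n,l,st,c=cv2.connectedComponentsWithStats(m)
    for i in range(1,n):
        if st[i,4]>60:
            P=C[l==i]; r=cv2.minAreaRect(P[:,:2].astype(np.float32)); print(c[i].round(),st[i,4],'z',np.median(P[:,2]).round(3),np.round(r[0],4),np.round(r[1],4),round(r[2],1))
E
```

```text
t: 6.3
tool_pos: [0.4545, 0.2597, 0.0835]
orientation: [0.02, -3.117, -0.002]
force: [0.7, 0.0, -1.9]
opening: 0.0318
cur psi 90.7 dpsi -2.2 q6 end -59 tw/row [ 0.    -0.004  0.006]
[-3.   0.5  8.3]
[-2.9  0.5  8.4]
[-2.9  0.5  8.4]
[-2.8  0.6  8.4]
[-2.8  0.6  8.4]
[-2.8  0.6  8.4]
[217. 152.] 1054 z 0.021 [0.413  0.2146] [0.2418 0.0562] 75.7
[289. 190.] 317 z 0.015 [0.4477 0.2848] [0.0088 0.0485] 89.7
[129. 216.] 1204 z 0.014 [0.4694 0.1482] [0.039  0.0384] 88.3
[256. 325.] 1822 z 0.014 [0.5812 0.2604] [0.0432 0.0658] 1.9
[274. 216.] 143 z 0.016 [0.461  0.1457] [0.0311 0.035 ] 30.9
[315. 243.] 478 z 0.016 [0.466  0.2626] [0.0477 0.0929] 88.2
[250. 253.] 460 z 0.016 [0.5779 0.143 ] [0.0521 0.0515] 88.8
[295. 277.] 610 z 0.016 [0.5812 0.2593] [0.0622 0.0621] 53.5
```

View pics/w4.png

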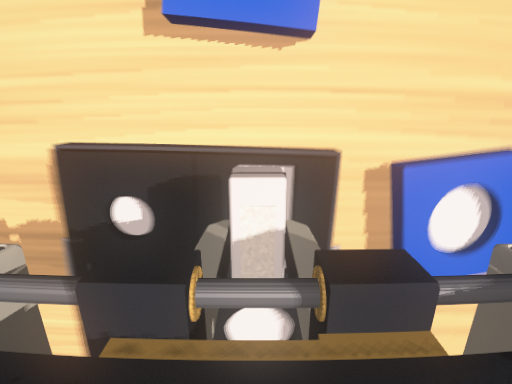

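```bash
python3 -m pendant '[{"translation":[-8,1,0],"twist":[0,-0.012,0.018],"grip":-1},{"translation":[-8,1,5],"twist":[0,-0.006,0.018],"grip":-1},{"translation":[0,1,12],"twist":[0,-0.003,0],"grip":-1},{"translation":[0,0,12],"twist":[0,0,0],"grip":-1},{"translation":[0,0,10],"twist":[0,0,0],"grip":-1},{"translation":[0,0,6],"twist":[0,0,0],"grip":-1},{"translation":[0,0,0],"twist":[0,0,0],"grip":-1},{"translation":[0,0,0],"twist":[0,0,0],"grip":-1},{"translation":[0,0,0],"twist":[0,0,0],"grip":-1},{"translation":[0,0,0],"twist":[0,0,0],"grip":-1}]' 25
python3 - <<'E'
from h import *
plan(.471,.263,.031,88.5,1)
E
```

```text
t: 7.4
tool_pos: [0.4694, 0.259, 0.0311]
orientation: [-0.055, -3.133, 0.003]
force: [0.0, -1.1, -1.4]
opening: 0.0314
cur psi 88.0 dpsi 0.5 q6 end -59 tw/row [-0.002 -0.008 -0.009]
[-1.5  4.1  0.1]
```

```bash
python3 -m pendant '[{"translation":[-1,4,0],"twist":[0,-0.008,-0.009],"grip":-1},{"translation":[0,0,0],"twist":[0,0,0],"grip":-1},{"translation":[0,0,0],"twist":[0,0,0],"grip":0.2},{"translation":[0,0,0],"twist":[0,0,0],"grip":0.2},{"translation":[0,0,0],"twist":[0,0,0],"grip":0.2},{"translation":[0,0,-8],"twist":[0,0,0],"grip":0.2},{"translation":[0,0,-25],"twist":[0,0,0],"grip":0.2},{"translation":[0,0,-30],"twist":[0,0,0],"grip":0.2},{"translation":[0,0,-35],"twist":[0,0,0],"grip":0.2},{"translation":[0,0,-35],"twist":[0,0,0],"grip":0.2}]' 25
python3 - <<'E'
from h import *
print(robot.read_state()['tool_pos'])
s=shot('wrist','w5'); C=cloud(s)
m=(s['rgb'].min(2)>100)&(C[...,2]>.034)&(C[...,2]<.06)&(abs(C[...,0]-.47)<.07)&(abs(C[...,1]-.263)<.06)
P=C[m]; print(len(P),np.median(P[:,2]),cv2.minAreaRect(P[:,:2].astype(np.float32)))
plan(.448,-.10,.17,45,10)
E
```

```text
t: 8.4
tool_pos: [0.4673, 0.2623, 0.1659]
orientation: [-0.039, -3.135, 0.009]
force: [1.2, 0.4, -0.5]
opening: 0.0557
[0.46728469 0.26234181 0.16586998]
2360 0.045972688456061644 ((0.47323790192604065, 0.263934850692749), (0.03248356655240059, 0.08195026963949203), 88.37411499023438)
cur psi 88.6 dpsi -43.6 q6 end -58 tw/row [-0.     0.     0.076]
[  1.3 -36.4   0.4]
[ -1.4 -36.4   0.4]
[ -4.2 -36.2   0.4]
[ -6.9 -35.8   0.4]
[ -9.6 -35.2   0.4]
[-12.3 -34.3   0.4]
[-14.8 -33.3   0.4]
[-17.3 -32.1   0.4]
[-19.7 -30.7   0.3]
[-22.  -29.1   0.3]
```

Slide box seated: (0.473, 0.264), top 46 mm, aligned. Next the objective.

Run:
```python
from h import *
plan(.445,-.186,.125,20,10)
```

```text
cur psi 88.6 dpsi -68.6 q6 end -43 tw/row [-0.    0.    0.12]
[  1.4 -45.    4.9]
[ -4.  -44.9   4.9]
[ -9.3 -44.1   4.9]
[-14.5 -42.7   4.9]
[-19.5 -40.6   4.9]
[-24.2 -38.    4.9]
[-28.6 -34.8   4.9]
[-32.5 -31.2   4.9]
[-36.  -27.1   4.9]
[-39.  -22.6   4.8]
```

```bash
python3 -m pendant '[{"translation":[1,-45,4],"twist":[0,0,0.12],"grip":0.2},{"translation":[-4,-45,4],"twist":[0,0,0.12],"grip":0.2},{"translation":[-9,-44,4],"twist":[0,0,0.12],"grip":0.2},{"translation":[-14.5,-43,4],"twist":[0,0,0.12],"grip":0.2},{"translation":[-19.5,-41,4],"twist":[0,0,0.12],"grip":0.2},{"translation":[-24,-38,4],"twist":[0,0,0.12],"grip":0.2},{"translation":[-28.5,-35,4],"twist":[0,0,0.12],"grip":0.2},{"translation":[-32.5,-31,4],"twist":[0,0,0.12],"grip":0.2},{"translation":[-36,-27,4],"twist":[0,0,0.12],"grip":0.2},{"translation":[-39,-22.5,4],"twist":[0,0,0.12],"grip":0.2}]' 25
python3 - <<'E'
from h import *
print(robot.read_state()['tool_pos'])
s=shot('wrist','w6'); C=cloud(s)
m=(C[...,2]>.01)&(C[...,2]<.06)&(abs(C[...,0]-.445)<.03)&(abs(C[...,1]+.186)<.03)
P=C[m]; zt=P[:,2].max(); print(len(P),zt)
for a,b in((.036,.05),(.01,.033)):
    Q=P[(P[:,2]>a)&(P[:,2]<b)]; print(len(Q),cv2.minEnclosingCircle(Q[:,:2].astype(np.float32)))
plan(.445,-.186,.017,20,6)
E
```

```text
t: 9.45
tool_pos: [0.4418, -0.196, 0.1438]
orientation: [1.841, 2.521, 0.024]
force: [0.8, 0.4, -0.1]
opening: 0.0556
[ 0.44177183 -0.19601461  0.14377178]
552 0.04876484379796614
319 ((0.44473451375961304, -0.18522949516773224), 0.01165346335619688)
115 ((0.4445130228996277, -0.1833120584487915), 0.011861397884786129)
cur psi 17.1 dpsi 2.9 q6 end -43 tw/row [ 0.004  0.002 -0.008]
[ 2.6  1.  21.1]
[ 2.5  1.1 21.1]
[ 2.5  1.2 21.1]
[ 2.5  1.3 21.1]
[ 2.4  1.4 21.1]
[ 2.4  1.5 21.1]
```

View pics/w6.png

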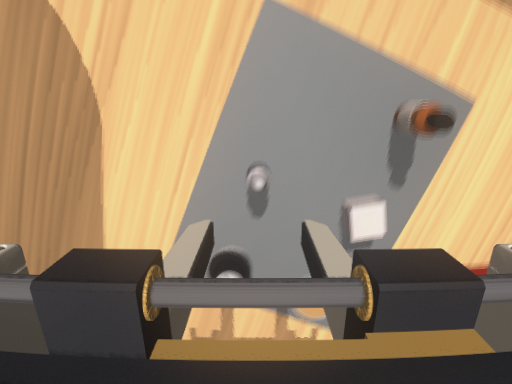

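The objective's nose is at (258,178), between the open fingers; the picture is a little blurred by residual motion. Position (0.445,−0.185) confirmed.

```bash
python3 -m pendant '[{"translation":[7,3,10],"twist":[0.01,0.01,0],"grip":0.2},{"translation":[6,3,10],"twist":[0.01,0.0,0],"grip":0.2},{"translation":[2,1,20],"twist":[0,0,0],"grip":0.2},{"translation":[0,0,20],"twist":[0,0,0],"grip":0.2},{"translation":[0,0,20],"twist":[0,0,0],"grip":0.2},{"translation":[0,0,20],"twist":[0,0,0],"grip":0.2},{"translation":[0,0,10],"twist":[0,0,0],"grip":0.2},{"translation":[0,0,0],"twist":[0,0,0],"grip":0.2},{"translation":[0,0,0],"twist":[0,0,0],"grip":0.2},{"translation":[0,0,0],"twist":[0,0,0],"grip":0.2}]' 20
python3 - <<'E'
from h import *
plan(.4447,-.185,.0175,20,1)
E
```

```text
t: 10.5
tool_pos: [0.4449, -0.1756, 0.0281]
orientation: [-1.848, -2.537, -0.001]
force: [-0.8, -0.4, 0.6]
opening: 0.0555
cur psi 17.8 dpsi 2.2 q6 end -43 tw/row [-0.001 -0.002 -0.038]
[-8.9 -3.  10.6]
```

```bash
python3 -m pendant '[{"translation":[-9,-3,5],"twist":[0,0,0],"grip":0.2},{"translation":[0,0,5],"twist":[0,0,0],"grip":0.2},{"translation":[0,0,0],"twist":[0,0,0],"grip":0.2},{"translation":[0,0,0],"twist":[0,0,0],"grip":-1},{"translation":[0,0,0],"twist":[0,0,0],"grip":-1},{"translation":[0,0,0],"twist":[0,0,0],"grip":-1},{"translation":[0,0,0],"twist":[0,0,0],"grip":-1},{"translation":[0,0,0],"twist":[0,0,0],"grip":-1},{"translation":[0,0,0],"twist":[0,0,0],"grip":-1},{"translation":[0,0,0],"twist":[0,0,0],"grip":-1}]' 20
```

```text
t: 11.5
tool_pos: [0.4468, -0.1876, 0.0202]
orientation: [1.849, 2.536, 0.002]
force: [0.6, -0.8, -1.3]
opening: 0.0236
```

```bash
python3 -m pendant '[{"translation":[0,0,0],"twist":[0,0,0],"grip":-1},{"translation":[0,0,-8],"twist":[0,0,0],"grip":-1},{"translation":[0,0,-12],"twist":[0,0,0],"grip":-1},{"translation":[0,0,-15],"twist":[0,0,0],"grip":-1},{"translation":[0,0,-18],"twist":[0,0,0],"grip":-1},{"translation":[0,0,-18],"twist":[0,0,0],"grip":-1},{"translation":[0,0,-18],"twist":[0,0,0],"grip":-1},{"translation":[0,0,-10],"twist":[0,0,0],"grip":-1},{"translation":[0,0,0],"twist":[0,0,0],"grip":-1},{"translation":[0,0,0],"twist":[0,0,0],"grip":-1}]' 20
python3 - <<'E'
from h import *
plan(.4695,.1485,.12,20,10)
E
```

```text
t: 12.5
tool_pos: [0.4469, -0.1874, 0.1288]
orientation: [1.847, 2.534, 0.003]
force: [-0.7, 0.4, -0.6]
opening: 0.0235
cur psi 17.8 dpsi 2.2 q6 end -2 tw/row [ 0.     0.    -0.004]
[31.3 12.4  0.8]
[31.2 12.5  0.8]
[31.2 12.7  0.9]
[31.1 12.8  0.9]
[31.1 12.9  0.9]
[31.  13.   0.9]
[31.  13.1  0.9]
[30.9 13.3  0.9]
[30.9 13.4  0.9]
[30.8 13.5  0.9]
```

```bash
python3 -m pendant '[{"translation":[20,8,0],"twist":[0,0,0],"grip":-1},{"translation":[38,15,0],"twist":[0,0,0],"grip":-1},{"translation":[42,17,0],"twist":[0,0,0],"grip":-1},{"translation":[44,18,0],"twist":[0,0,0],"grip":-1},{"translation":[44,18,0],"twist":[0,0,0],"grip":-1},{"translation":[42,18,0],"twist":[0,0,0],"grip":-1},{"translation":[36,16,0],"twist":[0,0,0],"grip":-1},{"translation":[26,11,0],"twist":[0,0,0],"grip":-1},{"translation":[14,6,0],"twist":[0,0,0],"grip":-1},{"translation":[4,2,0],"twist":[0,0,0],"grip":-1}]' 20
python3 - <<'E'
from h import *
s=shot('wrist','w7'); C=cloud(s)
T=s['T']
m=(C[...,2]>.004)&(C[...,2]<.022)&(abs(C[...,0]-.47)<.06)&(abs(C[...,1]-.15)<.06)&(s['rgb'].min(2)>85)
P=C[m]; print(len(P),cv2.minEnclosingCircle(P[:,:2].astype(np.float32)))
plan(.4695,.1485,.036,20,6)
E
```

```text
t: 13.5
tool_pos: [0.4695, 0.1588, 0.118]
orientation: [-1.853, -2.531, 0.01]
force: [0.0, 0.3, -1.5]
opening: 0.0232
940 ((0.42824429273605347, 0.15072806179523468), 0.06129099428653717)
cur psi 17.6 dpsi 2.4 q6 end -2 tw/row [-0.001 -0.    -0.007]
[-1.6 -0.4 13.6]
[-1.6 -0.4 13.6]
[-1.6 -0.4 13.6]
[-1.6 -0.5 13.6]
[-1.6 -0.5 13.6]
[-1.6 -0.5 13.6]
```

View pics/w7.png

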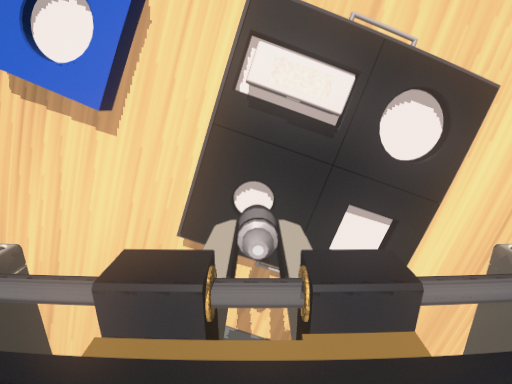

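The objective hangs upright in the fingers (258,235), with its pocket just ahead at (253,198) and the slide box seated in the oblong pocket. It sits 3 mm ahead of the TCP, so I correct for that and lower.

```bash
python3 -m pendant '[{"translation":[-7,-1.5,0],"twist":[0,0,0],"grip":-1},{"translation":[-6,-1.5,5],"twist":[0,0,0],"grip":-1},{"translation":[0,0,12],"twist":[0,0,0],"grip":-1},{"translation":[0,0,15],"twist":[0,0,0],"grip":-1},{"translation":[0,0,15],"twist":[0,0,0],"grip":-1},{"translation":[0,0,12],"twist":[0,0,0],"grip":-1},{"translation":[0,0,5],"twist":[0,0,0],"grip":-1},{"translation":[0,0,0],"twist":[0,0,0],"grip":-1},{"translation":[0,0,0],"twist":[0,0,0],"grip":-1},{"translation":[0,0,0],"twist":[0,0,0],"grip":-1}]' 20
python3 - <<'E'
from h import *
plan(.4705,.1455,.034,20,1)
E
```

```text
t: 14.55
tool_pos: [0.4688, 0.1363, 0.0469]
orientation: [-1.864, -2.52, 0.016]
force: [0.4, 0.3, -0.9]
opening: 0.0231
cur psi 17.0 dpsi 3.0 q6 end -3 tw/row [-0.012  0.    -0.052]
[ 8.3  4.5 12.9]
```

Lateral drift during the descent; I'll correct it just above the insert top.

```bash
python3 -m pendant '[{"translation":[5,2,-1],"twist":[-0.006,0,0],"grip":-1},{"translation":[3,2.5,0],"twist":[-0.006,0,0],"grip":-1},{"translation":[0,0,0],"twist":[0,0,0],"grip":-1},{"translation":[0,0,0],"twist":[0,0,0],"grip":-1},{"translation":[0,0,0],"twist":[0,0,0],"grip":-1},{"translation":[0,0,0],"twist":[0,0,0],"grip":-1},{"translation":[0,0,0],"twist":[0,0,0],"grip":-1},{"translation":[0,0,0],"twist":[0,0,0],"grip":-1},{"translation":[0,0,0],"twist":[0,0,0],"grip":-1},{"translation":[0,0,0],"twist":[0,0,0],"grip":-1}]' 20
python3 - <<'E'
from h import *
plan(.4705,.1455,.035,20,1)
E
```

```text
t: 15.55
tool_pos: [0.4726, 0.1468, 0.0501]
orientation: [1.865, 2.524, 0.005]
force: [0.9, -0.7, -0.8]
opening: 0.0233
cur psi 17.1 dpsi 2.9 q6 end -3 tw/row [ 0.005  0.001 -0.051]
[-0.6 -2.4 15.1]
```

```bash
python3 -m pendant '[{"translation":[-1,-2,3],"twist":[0,0,0],"grip":-1},{"translation":[0,0,3],"twist":[0,0,0],"grip":-1},{"translation":[0,0,3],"twist":[0,0,0],"grip":-1},{"translation":[0,0,3],"twist":[0,0,0],"grip":-1},{"translation":[0,0,2],"twist":[0,0,0],"grip":-1},{"translation":[0,0,1],"twist":[0,0,0],"grip":-1},{"translation":[0,0,0],"twist":[0,0,0],"grip":-1},{"translation":[0,0,0],"twist":[0,0,0],"grip":-1},{"translation":[0,0,0],"twist":[0,0,0],"grip":-1},{"translation":[0,0,0],"twist":[0,0,0],"grip":-1}]' 20
python3 - <<'E'
from h import *
plan(.4705,.1455,.034,20,1)
E
```

```text
t: 16.55
tool_pos: [0.4707, 0.145, 0.0335]
orientation: [1.865, 2.524, 0.005]
force: [-0.4, 0.1, -2.0]
opening: 0.0235
cur psi 17.1 dpsi 2.9 q6 end -3 tw/row [ 0.004  0.001 -0.051]
[ 0.5 -0.  -0.5]
```

```bash
python3 -m pendant '[{"translation":[0,0,1],"twist":[0,0,0],"grip":-1},{"translation":[0,0,0],"twist":[0,0,0],"grip":-1},{"translation":[0,0,0],"twist":[0,0,0],"grip":0.1},{"translation":[0,0,0],"twist":[0,0,0],"grip":0.1},{"translation":[0,0,0],"twist":[0,0,0],"grip":0.1},{"translation":[0,0,0],"twist":[0,0,0],"grip":0.1},{"translation":[0,0,-15],"twist":[0,0,0],"grip":0.1},{"translation":[0,0,-25],"twist":[0,0,0],"grip":0.1},{"translation":[0,0,-30],"twist":[0,0,0],"grip":0.1},{"translation":[0,0,-30],"twist":[0,0,0],"grip":0.1}]' 20
python3 - <<'E'
from h import *
s=shot('wrist','w8'); C=cloud(s)
m=(C[...,2]>.035)&(C[...,2]<.075)&(abs(C[...,0]-.47)<.03)&(abs(C[...,1]-.1485)<.035)
P=C[m]; 
for a,b in((.051,.07),(.035,.047)):
    Q=P[(P[:,2]>a)&(P[:,2]<b)]; print(len(Q),Q[:,2].max(),cv2.minEnclosingCircle(Q[:,:2].astype(np.float32)))
plan(.573,-.194,.13,27,10)
plan(.573,-.194,.13,-63,10)
E
```

```text
t: 17.55
tool_pos: [0.4664, 0.1442, 0.1306]
orientation: [-1.865, -2.524, 0.007]
force: [0.7, 0.2, 0.2]
opening: 0.0511
318 0.06182903568980394 ((0.47174739837646484, 0.14796122908592224), 0.009134478867053986)
81 0.046999703213833455 ((0.4717521667480469, 0.14831985533237457), 0.012209995649755001)
cur psi 17.1 dpsi 9.9 q6 end -46 tw/row [ 0.     0.    -0.017]
[-35.4  -0.1   0.7]
[-35.4  -0.7   0.7]
[-35.4  -1.3   0.7]
[-35.4  -1.9   0.7]
[-35.3  -2.5   0.7]
[-35.3  -3.1   0.7]
[-35.2  -3.7   0.7]
[-35.2  -4.3   0.7]
[-35.1  -4.9   0.7]
[-35.   -5.6   0.7]
cur psi 17.1 dpsi -80.1 q6 end 44 tw/row [ 0.   -0.    0.14]
[-35.4  -0.1   0.7]
[-35.1   4.9   0.7]
[-34.1   9.7   0.7]
[-32.4  14.4   0.7]
[-30.1  18.7   0.7]
[-27.2  22.7   0.7]
[-23.7  26.3   0.7]
[-19.8  29.4   0.7]
[-15.5  31.8   0.7]
[-11.   33.7   0.7]
```

Objective seated: top 61.5 mm, at (0.472,0.148). Next the cover-glass box.

```bash
python3 -m pendant '[{"translation":[-20,0,0],"twist":[0,0,-0.017],"grip":0.35},{"translation":[-40,-1,0],"twist":[0,0,-0.017],"grip":0.35},{"translation":[-46,-1,0],"twist":[0,0,-0.017],"grip":0.35},{"translation":[-48,-2,0],"twist":[0,0,-0.017],"grip":0.35},{"translation":[-48,-4,0],"twist":[0,0,-0.017],"grip":0.35},{"translation":[-48,-5,0],"twist":[0,0,-0.017],"grip":0.35},{"translation":[-42,-5,0],"twist":[0,0,-0.017],"grip":0.35},{"translation":[-34,-5,0],"twist":[0,0,-0.017],"grip":0.35},{"translation":[-18,-3,0],"twist":[0,0,-0.017],"grip":0.35},{"translation":[-5,-1,0],"twist":[0,0,-0.017],"grip":0.35}]' 20
python3 - <<'E'
from h import *
s=shot('wrist','w9'); C=cloud(s)
m=(C[...,2]>.02)&(C[...,2]<.04)&(abs(C[...,0]-.573)<.04)&(abs(C[...,1]+.194)<.04)&(s['rgb'].min(2)>90)
P=C[m]; zt=np.percentile(P[:,2],90); print(len(P),zt,cv2.minAreaRect(P[P[:,2]>zt-.004][:,:2].astype(np.float32)))
plan(.573,-.194,.017,27,1)
E
```

```text
t: 18.6
tool_pos: [0.5771, -0.2029, 0.14]
orientation: [1.626, 2.676, 0.012]
force: [-0.8, -0.5, -0.3]
opening: 0.0628
1475 0.031751946949335044 ((0.5729917883872986, -0.19442307949066162), (0.03737364336848259, 0.038193684071302414), 26.363231658935547)
cur psi 27.5 dpsi -0.5 q6 end -46 tw/row [0.012 0.005 0.009]
[ 10.1  -0.9 122.8]
```

```bash
python3 -m pendant '[{"translation":[4,-1,5],"twist":[0.006,0.004,0],"grip":0.35},{"translation":[3,0,15],"twist":[0.006,0,0],"grip":0.35},{"translation":[0,0,20],"twist":[0,0,0],"grip":0.35},{"translation":[0,0,20],"twist":[0,0,0],"grip":0.35},{"translation":[0,0,15],"twist":[0,0,0],"grip":0.35},{"translation":[0,0,8],"twist":[0,0,0],"grip":0.35},{"translation":[0,0,0],"twist":[0,0,0],"grip":0.35},{"translation":[0,0,0],"twist":[0,0,0],"grip":0.35},{"translation":[0,0,0],"twist":[0,0,0],"grip":0.35},{"translation":[0,0,0],"twist":[0,0,0],"grip":0.35}]' 20
python3 - <<'E'
from h import *
plan(.573,-.194,.0175,27,1)
E
```

```text
t: 19.65
tool_pos: [0.5712, -0.1867, 0.0504]
orientation: [-1.618, -2.689, 0.002]
force: [-0.0, 0.2, 1.1]
opening: 0.0626
cur psi 27.9 dpsi -0.9 q6 end -46 tw/row [-0.003 -0.002  0.016]
[-7.4 -1.7 32.9]
```

```bash
python3 -m pendant '[{"translation":[-5,-1,2],"twist":[0,0,0.01],"grip":0.35},{"translation":[-1,0,8],"twist":[0,0,0],"grip":0.35},{"translation":[0,0,10],"twist":[0,0,0],"grip":0.35},{"translation":[0,0,8],"twist":[0,0,0],"grip":0.35},{"translation":[0,0,3],"twist":[0,0,0],"grip":0.35},{"translation":[0,0,0],"twist":[0,0,0],"grip":-1},{"translation":[0,0,0],"twist":[0,0,0],"grip":-1},{"translation":[0,0,0],"twist":[0,0,0],"grip":-1},{"translation":[0,0,0],"twist":[0,0,0],"grip":-1},{"translation":[0,0,0],"twist":[0,0,0],"grip":-1}]' 20
python3 - <<'E'
from h import *
plan(.573,-.194,.0175,27,1)
E
```

```text
t: 20.65
tool_pos: [0.574, -0.194, 0.0179]
orientation: [-1.635, -2.681, 0.001]
force: [0.2, 0.3, -0.2]
opening: 0.038
cur psi 27.2 dpsi -0.2 q6 end -46 tw/row [-0.001 -0.001  0.004]
[ 0.4 -0.9  0.4]
```

Gripped at 38 mm, centred. I'll lift high and then transfer.

```bash
python3 -m pendant '[{"translation":[0,0,0],"twist":[0,0,0],"grip":-1},{"translation":[0,0,-10],"twist":[0,0,0],"grip":-1},{"translation":[0,0,-20],"twist":[0,0,0],"grip":-1},{"translation":[0,0,-20],"twist":[0,0,0],"grip":-1},{"translation":[0,0,-20],"twist":[0,0,0],"grip":-1},{"translation":[0,0,-20],"twist":[0,0,0],"grip":-1},{"translation":[0,0,-20],"twist":[0,0,0],"grip":-1},{"translation":[0,0,-10],"twist":[0,0,0],"grip":-1},{"translation":[0,0,0],"twist":[0,0,0],"grip":-1},{"translation":[0,0,0],"twist":[0,0,0],"grip":-1}]' 20
python3 - <<'E'
from h import *
plan(.585,.145,.135,-1.5,10)
E
```

```text
t: 21.65
tool_pos: [0.5745, -0.1939, 0.1476]
orientation: [1.635, 2.681, -0.0]
force: [-0.5, -0.1, -1.3]
opening: 0.0378
cur psi 27.2 dpsi -28.7 q6 end 15 tw/row [0.   0.   0.05]
[29.7 16.4  1.2]
[30.4 14.9  1.2]
[31.1 13.4  1.2]
[31.8 11.8  1.2]
[32.3 10.2  1.2]
[32.8  8.6  1.2]
[33.2  6.9  1.2]
[33.5  5.2  1.2]
[33.7  3.6  1.3]
[33.9  1.9  1.3]
```

```bash
python3 -m pendant '[{"translation":[20,11,0],"twist":[0,0,0.05],"grip":-1},{"translation":[38,19,0],"twist":[0,0,0.05],"grip":-1},{"translation":[43,18,0],"twist":[0,0,0.05],"grip":-1},{"translation":[44,16,0],"twist":[0,0,0.05],"grip":-1},{"translation":[44,13,0],"twist":[0,0,0.05],"grip":-1},{"translation":[42,11,0],"twist":[0,0,0.05],"grip":-1},{"translation":[36,8,0],"twist":[0,0,0.05],"grip":-1},{"translation":[26,4,0],"twist":[0,0,0.05],"grip":-1},{"translation":[14,2,0],"twist":[0,0,0.05],"grip":-1},{"translation":[4,1,0],"twist":[0,0,0.05],"grip":-1}]' 20
python3 - <<'E'
from h import *
shot('wrist','w10')
plan(.585,.145,.05,-1.5,1)
E
```

```text
t: 22.65
tool_pos: [0.5792, 0.1466, 0.1321]
orientation: [-2.265, -2.16, 0.022]
force: [-0.6, -0.4, -0.3]
opening: 0.0381
cur psi -2.9 dpsi 1.4 q6 end 15 tw/row [-0.019  0.002 -0.025]
[-1.2  7.6 81.6]
```

View pics/w10.png

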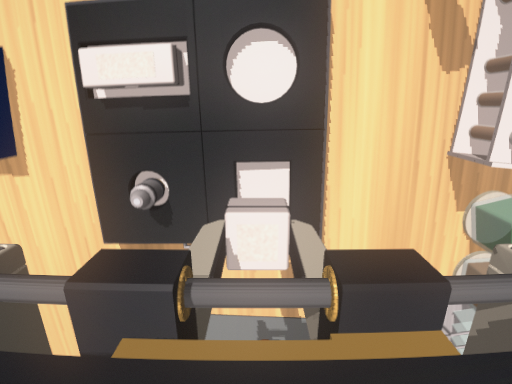

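Slide box and objective are seated. The cover box hangs square in front of its pocket (263,180).

```bash
python3 -m pendant '[{"translation":[0,4,5],"twist":[-0.01,0,-0.012],"grip":-1},{"translation":[0,2,12],"twist":[-0.008,0,-0.012],"grip":-1},{"translation":[0,0,15],"twist":[0,0,0],"grip":-1},{"translation":[0,0,15],"twist":[0,0,0],"grip":-1},{"translation":[0,0,15],"twist":[0,0,0],"grip":-1},{"translation":[0,0,8],"twist":[0,0,0],"grip":-1},{"translation":[0,0,4],"twist":[0,0,0],"grip":-1},{"translation":[0,0,0],"twist":[0,0,0],"grip":-1},{"translation":[0,0,0],"twist":[0,0,0],"grip":-1},{"translation":[0,0,0],"twist":[0,0,0],"grip":-1}]' 20
python3 - <<'E'
from h import *
plan(.585,.145,.032,-1.5,1)
E
```

```text
t: 23.7
tool_pos: [0.5826, 0.1433, 0.0472]
orientation: [-2.244, -2.196, 0.011]
force: [-0.7, 0.3, -1.5]
opening: 0.0378
cur psi -1.2 dpsi -0.3 q6 end 15 tw/row [-0.006  0.004  0.005]
[ 1.8  2.5 15.1]
```

```bash
python3 -m pendant '[{"translation":[1.5,2,3],"twist":[-0.006,0.004,0],"grip":-1},{"translation":[0,0,4],"twist":[0,0,0],"grip":-1},{"translation":[0,0,4],"twist":[0,0,0],"grip":-1},{"translation":[0,0,2.5],"twist":[0,0,0],"grip":-1},{"translation":[0,0,1],"twist":[0,0,0],"grip":-1},{"translation":[0,0,0],"twist":[0,0,0],"grip":-1},{"translation":[0,0,0],"twist":[0,0,0],"grip":-1},{"translation":[0,0,0],"twist":[0,0,0],"grip":-1},{"translation":[0,0,0],"twist":[0,0,0],"grip":-1},{"translation":[0,0,0],"twist":[0,0,0],"grip":-1}]' 20
```

```text
t: 24.7
tool_pos: [0.5864, 0.1454, 0.0336]
orientation: [2.244, 2.196, 0.006]
force: [0.1, 0.1, -1.0]
opening: 0.0379
```

```bash
python3 -m pendant '[{"translation":[0,0,2],"twist":[0,0,0],"grip":-1},{"translation":[0,0,0],"twist":[0,0,0],"grip":-1},{"translation":[0,0,0],"twist":[0,0,0],"grip":0.2},{"translation":[0,0,0],"twist":[0,0,0],"grip":0.2},{"translation":[0,0,0],"twist":[0,0,0],"grip":0.2},{"translation":[0,0,-10],"twist":[0,0,0],"grip":0.2},{"translation":[0,0,-20],"twist":[0,0,0],"grip":0.2},{"translation":[0,0,-30],"twist":[0,0,0],"grip":0.2},{"translation":[0,0,-35],"twist":[0,0,0],"grip":0.2},{"translation":[0,0,-25],"twist":[0,0,0],"grip":0.2}]' 20
python3 - <<'E'
from h import *
s=shot('wrist','w11'); C=cloud(s)
m=(C[...,2]>.035)&(C[...,2]<.06)&(abs(C[...,0]-.585)<.05)&(abs(C[...,1]-.145)<.04)&(s['rgb'].min(2)>90)
P=C[m]; zt=np.percentile(P[:,2],90); print(len(P),zt,cv2.minAreaRect(P[P[:,2]>zt-.004][:,:2].astype(np.float32)))
m=(C[...,2]>.004)&(C[...,2]<.024)&(abs(C[...,0]-.587)<.045)&(abs(C[...,1]-.26)<.045)&(s['rgb'].min(2)>90)
print(cv2.minEnclosingCircle(C[m][:,:2].astype(np.float32)))
plan(.42,-.29,.15,30,10)
plan(.449,-.302,.15,-60,11)
E
```

```text
t: 25.7
tool_pos: [0.5827, 0.1446, 0.1531]
orientation: [-2.243, -2.196, 0.004]
force: [-0.2, 1.3, -0.1]
opening: 0.0559
1419 0.044714905145151286 ((0.5884271264076233, 0.14628145098686218), (0.03732658550143242, 0.03783011808991432), 88.2350082397461)
((0.5871788263320923, 0.26046013832092285), 0.03351110965013504)
cur psi -1.2 dpsi 31.2 q6 end -65 tw/row [ 0.    -0.    -0.054]
[-43.8 -15.6   0.7]
[-42.9 -17.9   0.7]
[-41.9 -20.3   0.7]
[-40.7 -22.5   0.7]
[-39.4 -24.7   0.8]
[-38.  -26.8   0.8]
[-36.5 -28.8   0.8]
[-34.9 -30.8   0.8]
[-33.2 -32.6   0.8]
[-31.3 -34.4   0.8]
cur psi -1.2 dpsi -58.8 q6 end 26 tw/row [ 0.    -0.     0.093]
[-40.9 -11.5   0.7]
[-41.8  -7.6   0.7]
[-42.3  -3.7   0.7]
[-42.5   0.2   0.7]
[-42.3   4.2   0.7]
[-41.7   8.1   0.7]
[-40.8  12.    0.7]
[-39.5  15.7   0.7]
[-37.8  19.3   0.7]
[-35.9  22.8   0.7]
[-33.6  26.    0.7]
```

Cover box seated: top 44.7 mm, at (0.588,0.146). Large pocket at (0.587,0.2605). Next the condenser.

```bash
python3 -m pendant '[{"translation":[-35,-9,0],"twist":[0,0,0],"grip":0.4},{"translation":[-47,-13,0],"twist":[0,0,0],"grip":0.4},{"translation":[-48,-13,0],"twist":[0,0,0],"grip":0.4},{"translation":[-48,-13,0],"twist":[0,0,0],"grip":0.4},{"translation":[-48,-13,0],"twist":[0,0,0],"grip":0.4},{"translation":[-48,-13,0],"twist":[0,0,0],"grip":0.4},{"translation":[-48,-13,0],"twist":[0,0,0],"grip":0.4},{"translation":[-48,-13,0],"twist":[0,0,0],"grip":0.4},{"translation":[-40,-12,0],"twist":[0,0,0],"grip":0.4},{"translation":[-20,-6,0],"twist":[0,0,0],"grip":0.4}]' 20
python3 - <<'E'
from h import *
s=shot('wrist','w12'); C=cloud(s)
m=(C[...,2]>.01)&(C[...,2]<.06)&(abs(C[...,0]-.449)<.05)&(abs(C[...,1]+.302)<.05)
P=C[m]; zt=np.percentile(P[:,2],95); print(len(P),zt,cv2.minEnclosingCircle(P[P[:,2]>.040][:,:2].astype(np.float32)))
plan(.449,-.302,.05,-1,1)
E
```

```text
t: 26.75
tool_pos: [0.461, -0.289, 0.1691]
orientation: [2.224, 2.195, 0.022]
force: [0.1, -0.0, -0.5]
opening: 0.0653
1531 0.04734974823963911 ((0.44922900199890137, -0.3027113080024719), 0.0184404905885458)
cur psi -0.8 dpsi -0.2 q6 end -33 tw/row [0.022 0.003 0.003]
[-10.7 -13.8 119. ]
```

View pics/w12.png

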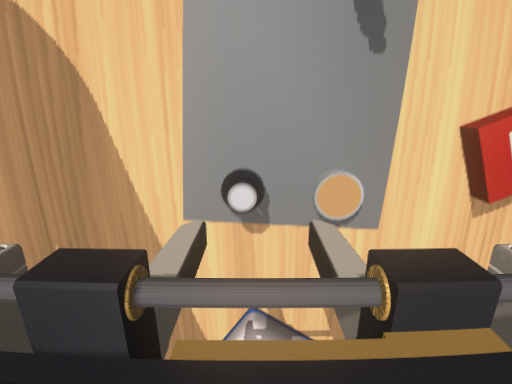

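The condenser is at (242,193) with its lever pointing to the lower right (262,210), below the planned fingertip level. The dish at (340,195) is clear.

```bash
python3 -m pendant '[{"translation":[-5,-8,3],"twist":[0.012,0.003,0],"grip":0.4},{"translation":[-3,-4,10],"twist":[0.01,0,0],"grip":0.4},{"translation":[0,0,18],"twist":[0,0,0],"grip":0.4},{"translation":[0,0,20],"twist":[0,0,0],"grip":0.4},{"translation":[0,0,20],"twist":[0,0,0],"grip":0.4},{"translation":[0,0,18],"twist":[0,0,0],"grip":0.4},{"translation":[0,0,10],"twist":[0,0,0],"grip":0.4},{"translation":[0,0,0],"twist":[0,0,0],"grip":0.4},{"translation":[0,0,0],"twist":[0,0,0],"grip":0.4},{"translation":[0,0,0],"twist":[0,0,0],"grip":0.4}]' 30
python3 - <<'E'
from h import *
plan(.4492,-.3025,.026,-1,1)
E
```

```text
t: 27.8
tool_pos: [0.4479, -0.2948, 0.0656]
orientation: [-2.229, -2.209, 0.004]
force: [-0.2, -0.2, 0.5]
opening: 0.065
cur psi -0.5 dpsi -0.5 q6 end -33 tw/row [-0.004 -0.001  0.009]
[-7.8  1.5 39.6]
```

```bash
python3 -m pendant '[{"translation":[-5,1,2],"twist":[0,0,0],"grip":0.4},{"translation":[-2,0,6],"twist":[0,0,0],"grip":0.4},{"translation":[0,0,9],"twist":[0,0,0],"grip":0.4},{"translation":[0,0,9],"twist":[0,0,0],"grip":0.4},{"translation":[0,0,6],"twist":[0,0,0],"grip":0.4},{"translation":[0,0,2],"twist":[0,0,0],"grip":0.4},{"translation":[0,0,0],"twist":[0,0,0],"grip":0.4},{"translation":[0,0,0],"twist":[0,0,0],"grip":0.4},{"translation":[0,0,0],"twist":[0,0,0],"grip":0.4},{"translation":[0,0,0],"twist":[0,0,0],"grip":0.4}]' 30
python3 - <<'E'
from h import *
plan(.4492,-.3025,.026,-1,1)
E
```

```text
t: 28.8
tool_pos: [0.4501, -0.3037, 0.0308]
orientation: [2.231, 2.211, -0.003]
force: [-0.3, -0.2, 0.3]
opening: 0.0654
cur psi -0.5 dpsi -0.5 q6 end -33 tw/row [-0.001  0.002  0.008]
[ 1.2 -0.9  4.8]
```

```bash
python3 -m pendant '[{"translation":[1,-1,4],"twist":[0,0,0],"grip":0.4},{"translation":[0,0,0],"twist":[0,0,0],"grip":0.4},{"translation":[0,0,0],"twist":[0,0,0],"grip":-1},{"translation":[0,0,0],"twist":[0,0,0],"grip":-1},{"translation":[0,0,0],"twist":[0,0,0],"grip":-1},{"translation":[0,0,0],"twist":[0,0,0],"grip":-1},{"translation":[0,0,0],"twist":[0,0,0],"grip":-1},{"translation":[0,0,0],"twist":[0,0,0],"grip":-1},{"translation":[0,0,0],"twist":[0,0,0],"grip":-1},{"translation":[0,0,0],"twist":[0,0,0],"grip":-1}]' 30
```

```text
t: 29.8
tool_pos: [0.4493, -0.3029, 0.0272]
orientation: [2.23, 2.211, -0.003]
force: [-0.2, -0.3, 0.2]
opening: 0.0366
```

```bash
python3 -m pendant '[{"translation":[0,0,0],"twist":[0,0,0],"grip":-1},{"translation":[0,0,-8],"twist":[0,0,0],"grip":-1},{"translation":[0,0,-12],"twist":[0,0,0],"grip":-1},{"translation":[0,0,-15],"twist":[0,0,0],"grip":-1},{"translation":[0,0,-20],"twist":[0,0,0],"grip":-1},{"translation":[0,0,-20],"twist":[0,0,0],"grip":-1},{"translation":[0,0,-20],"twist":[0,0,0],"grip":-1},{"translation":[0,0,-15],"twist":[0,0,0],"grip":-1},{"translation":[0,0,0],"twist":[0,0,0],"grip":-1},{"translation":[0,0,0],"twist":[0,0,0],"grip":-1}]' 30
python3 - <<'E'
from h import *
plan(.587,.2605,.15,-1,10)
E
```

```text
t: 30.8
tool_pos: [0.4491, -0.3021, 0.1468]
orientation: [2.23, 2.21, -0.003]
force: [0.3, -0.3, -2.0]
opening: 0.0364
cur psi -0.5 dpsi -0.5 q6 end 25 tw/row [0.    0.    0.001]
[56.4 13.3 -0.5]
[56.4 13.2 -0.5]
[56.4 13.2 -0.5]
[56.4 13.2 -0.4]
[56.4 13.1 -0.4]
[56.4 13.1 -0.4]
[56.5 13.  -0.4]
[56.5 13.  -0.4]
[56.5 12.9 -0.4]
[56.5 12.9 -0.3]
```

```bash
python3 -m pendant '[{"translation":[12,3,-2],"twist":[0,0,0],"grip":-1},{"translation":[22,5,-2],"twist":[0,0,0],"grip":-1},{"translation":[30,7,-2],"twist":[0,0,0],"grip":-1},{"translation":[33,8,0],"twist":[0,0,0],"grip":-1},{"translation":[33,8,0],"twist":[0,0,0],"grip":-1},{"translation":[33,8,0],"twist":[0,0,0],"grip":-1},{"translation":[33,8,0],"twist":[0,0,0],"grip":-1},{"translation":[33,8,0],"twist":[0,0,0],"grip":-1},{"translation":[33,8,0],"twist":[0,0,0],"grip":-1},{"translation":[33,8,0],"twist":[0,0,0],"grip":-1}]' 30
python3 - <<'E'
from h import *
plan(.587,.2605,.15,-1,1)
E
```

```text
t: 31.8
tool_pos: [0.5181, 0.0085, 0.1428]
orientation: [-2.229, -2.195, 0.012]
force: [1.1, 0.6, -2.8]
opening: 0.0362
cur psi -0.9 dpsi -0.1 q6 end 25 tw/row [-0.015 -0.004  0.002]
[253.   64.9  -7.2]
```

```bash
python3 -m pendant '[{"translation":[33,8,-2],"twist":[0,0,0],"grip":-1},{"translation":[33,8,-2],"twist":[0,0,0],"grip":-1},{"translation":[33,9,-2],"twist":[0,0,0],"grip":-1},{"translation":[33,9,0],"twist":[0,0,0],"grip":-1},{"translation":[31,9,0],"twist":[0,0,0],"grip":-1},{"translation":[28,8,0],"twist":[0,0,0],"grip":-1},{"translation":[22,6,0],"twist":[0,0,0],"grip":-1},{"translation":[13,3,0],"twist":[0,0,0],"grip":-1},{"translation":[4,1,0],"twist":[0,0,0],"grip":-1},{"translation":[0,0,0],"twist":[0,0,0],"grip":-1}]' 30
python3 - <<'E'
from h import *
plan(.587,.2605,.06,-1,1)
shot('wrist','w13')
E
```

```text
t: 32.8
tool_pos: [0.5718, 0.2582, 0.1366]
orientation: [-2.211, -2.194, 0.036]
force: [-0.7, -0.9, -2.4]
opening: 0.0364
cur psi -0.4 dpsi -0.6 q6 end 25 tw/row [-0.035 -0.002  0.01 ]
[ 2.3 17.9 76. ]
```

View pics/w13.png

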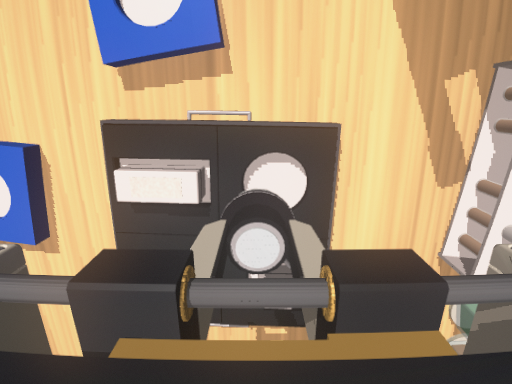

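The condenser is held upright (257,245) and its pocket at (275,182) lies ahead and to the right. Correct in y and lower.

```bash
python3 -m pendant '[{"translation":[0,7,2],"twist":[-0.015,0,0.005],"grip":-1},{"translation":[0,5,8],"twist":[-0.015,0,0],"grip":-1},{"translation":[0,1,14],"twist":[0,0,0],"grip":-1},{"translation":[0,0,15],"twist":[0,0,0],"grip":-1},{"translation":[0,0,14],"twist":[0,0,0],"grip":-1},{"translation":[0,0,8],"twist":[0,0,0],"grip":-1},{"translation":[0,0,3],"twist":[0,0,0],"grip":-1},{"translation":[0,0,0],"twist":[0,0,0],"grip":-1},{"translation":[0,0,0],"twist":[0,0,0],"grip":-1},{"translation":[0,0,0],"twist":[0,0,0],"grip":-1}]' 30
python3 - <<'E'
from h import *
plan(.587,.2605,.0415,-1,1)
E
```

```text
t: 33.85
tool_pos: [0.5843, 0.253, 0.0647]
orientation: [-2.239, -2.199, 0.006]
force: [-0.1, -0.4, -2.2]
opening: 0.0362
cur psi -1.0 dpsi 0.0 q6 end 25 tw/row [-0.006  0.    -0.001]
[ 7.5  2.7 23.2]
```

```bash
python3 -m pendant '[{"translation":[5,2,0],"twist":[-0.006,0,0],"grip":-1},{"translation":[2,0.5,3],"twist":[0,0,0],"grip":-1},{"translation":[0,0,4],"twist":[0,0,0],"grip":-1},{"translation":[0,0,5],"twist":[0,0,0],"grip":-1},{"translation":[0,0,4],"twist":[0,0,0],"grip":-1},{"translation":[0,0,2],"twist":[0,0,0],"grip":-1},{"translation":[0,0,1],"twist":[0,0,0],"grip":-1},{"translation":[0,0,0],"twist":[0,0,0],"grip":-1},{"translation":[0,0,0],"twist":[0,0,0],"grip":-1},{"translation":[0,0,0],"twist":[0,0,0],"grip":-1}]' 30
python3 - <<'E'
from h import *
plan(.587,.2605,.0405,-1,1)
E
```

```text
t: 34.85
tool_pos: [0.5883, 0.2612, 0.0457]
orientation: [2.24, 2.2, 0.005]
force: [0.4, 0.7, -2.0]
opening: 0.0366
cur psi -1.0 dpsi 0.0 q6 end 25 tw/row [ 0.003 -0.001 -0.   ]
[-0.8 -1.3  5.2]
```

```bash
python3 -m pendant '[{"translation":[0,0,2],"twist":[0,0,0],"grip":-1},{"translation":[0,0,2],"twist":[0,0,0],"grip":-1},{"translation":[0,0,1],"twist":[0,0,0],"grip":-1},{"translation":[0,0,0],"twist":[0,0,0],"grip":-1},{"translation":[0,0,0],"twist":[0,0,0],"grip":-1},{"translation":[0,0,0],"twist":[0,0,0],"grip":-1},{"translation":[0,0,0],"twist":[0,0,0],"grip":-1},{"translation":[0,0,0],"twist":[0,0,0],"grip":-1},{"translation":[0,0,0],"twist":[0,0,0],"grip":-1},{"translation":[0,0,0],"twist":[0,0,0],"grip":-1}]' 30
```

```text
t: 35.85
tool_pos: [0.5887, 0.2613, 0.0409]
orientation: [2.239, 2.2, 0.006]
force: [-0.6, 0.2, -2.5]
opening: 0.0367
```

```bash
python3 -m pendant '[{"translation":[0,0,1],"twist":[0,0,0],"grip":-1},{"translation":[0,0,0],"twist":[0,0,0],"grip":-1},{"translation":[0,0,0],"twist":[0,0,0],"grip":0.3},{"translation":[0,0,0],"twist":[0,0,0],"grip":0.3},{"translation":[0,0,0],"twist":[0,0,0],"grip":0.3},{"translation":[0,0,0],"twist":[0,0,0],"grip":0.3},{"translation":[0,0,-15],"twist":[0,0,0],"grip":0.3},{"translation":[0,0,-30],"twist":[0,0,0],"grip":0.3},{"translation":[-10,0,-40],"twist":[0,0,0],"grip":0.3},{"translation":[-20,0,-40],"twist":[0,0,0],"grip":0.3}]' 30
python3 -m pendant '[{"translation":[-30,0,-20],"twist":[0,0,0],"grip":0.3},{"translation":[-40,0,-10],"twist":[0,0,0],"grip":0.3},{"translation":[-40,0,-10],"twist":[0,0,0],"grip":0.3},{"translation":[-20,0,0],"twist":[0,0,0],"grip":0.3},{"translation":[-5,0,0],"twist":[0,0,0],"grip":0.3},{"translation":[0,0,0],"twist":[0,0,0],"grip":0.3},{"translation":[0,0,0],"twist":[0,0,0],"grip":0.3},{"translation":[0,0,0],"twist":[0,0,0],"grip":0.3},{"translation":[0,0,0],"twist":[0,0,0],"grip":0.3},{"translation":[0,0,0],"twist":[0,0,0],"grip":0.3}]' 30
python3 - <<'E'
from h import *
for nm in('wrist','scene'):
    s=shot(nm,nm+'14'); C=cloud(s)
    for n,x,y,z0,h in(('slide',.472,.263,.04,.055),('cover',.585,.1455,.04,.05),('obj',.4695,.1485,.051,.068),('cond',.587,.2605,.052,.068),('dish',.562,-.313,.012,.03),('bottle',.578,-.079,.055,.08)):
        m=(abs(C[...,0]-x)<.05)&(abs(C[...,1]-y)<.05)&(C[...,2]>z0)&(C[...,2]<h); P=C[m]
        if len(P)>8: print(nm,n,len(P),np.percentile(P[:,2],90).round(4),cv2.minAreaRect(P[:,:2].astype(np.float32)))
E
```

```text
t: 36.85
tool_pos: [0.5835, 0.2314, 0.1645]
orientation: [-2.236, -2.202, 0.009]
force: [0.0, 0.4, 0.9]
opening: 0.0601
t: 37.85
tool_pos: [0.5862, 0.0957, 0.2247]
orientation: [2.228, 2.202, 0.021]
force: [-0.7, 1.0, -0.1]
opening: 0.0607
wrist slide 2337 0.0469 ((0.473544716835022, 0.26335346698760986), (0.03251603618264198, 0.08225496858358383), 88.76486206054688)
wrist cover 1017 0.0449 ((0.5890029668807983, 0.14571937918663025), (0.03814863786101341, 0.037415482103824615), 89.2562484741211)
wrist obj 199 0.0602 ((0.4716258645057678, 0.14845086634159088), (0.017798855900764465, 0.016968082636594772), 59.02724075317383)
wrist cond 1009 0.0606 ((0.5904061794281006, 0.26134854555130005), (0.035515472292900085, 0.0351174995303154), 89.88465881347656)
scene slide 463 0.0498 ((0.47072768211364746, 0.26279160380363464), (0.033292174339294434, 0.08357638865709305), 88.53623962402344)
scene cover 277 0.0474 ((0.584983766078949, 0.1453583836555481), (0.037813156843185425, 0.03844849392771721), 89.05514526367188)
scene obj 54 0.0631 ((0.46859505772590637, 0.1488274335861206), (0.017023637890815735, 0.01878604106605053), 7.744178295135498)
scene cond 240 0.0629 ((0.5878400802612305, 0.26165783405303955), (0.03584560006856918, 0.03577006235718727), 77.69745635986328)
scene dish 347 0.02 ((0.557673990726471, -0.31262409687042236), (0.05898227542638779, 0.06101283058524132), 8.518750190734863)
scene bottle 74 0.0704 ((0.5754082798957825, -0.0788436084985733), (0.019939275458455086, 0.01846557855606079), 88.61103057861328)
```

View pics/wrist14.png

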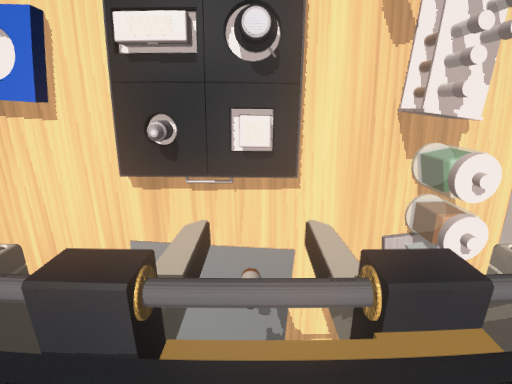

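View pics/scene14.png

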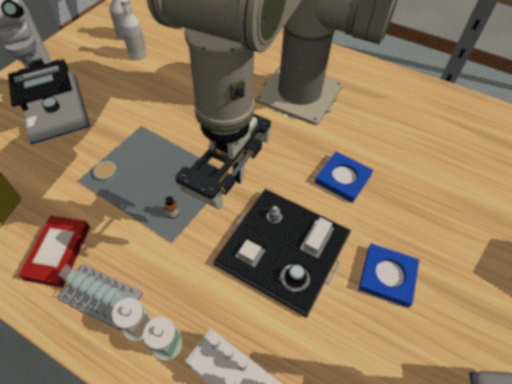

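All four parts are in their pockets: in the wrist view, slide box (150,27), condenser (255,27), objective (158,130) and cover box (254,131). The bottle and dish are in place in the scene view, and the gripper touches nothing.

```bash
python3 -c "
from plant import robot
print(robot.close_job())"
```

```text
the job is handed in; nothing more can be done
None
```

I put all four parts away in their matching pockets and handed the job in at about 38 s of the 102 s allowed. No verdict is reported.

My last check used one wrist and one scene picture, with the arm clear of everything:

| Part | Off the pocket centre (limit 13.5 mm) | Measured top height | Height expected when seated |
|---|---|---|---|
| Objective | about 2 mm | 60–63 mm | 61 mm |
| Condenser | 1–3 mm | 61–63 mm | 61 mm |
| Slide box | 1–3 mm | 47–50 mm | 47 mm |
| Cover-glass box | 1–5 mm | 45–47 mm | 45 mm |

- **Upright:** all four stood upright in the pictures, but I did not measure their tilt as an angle.
- **Oil bottle and culture dish:** both stand where they were. The scene camera puts the dish within about 2 mm of its first measured position; the bottle agrees to about 3 mm with the first wrist measurement.
- **Disagreements:** the scene and wrist cameras differ by 3–4 mm in x and about 3 mm in height, a little more than the stated 2 mm calibration. Sideways moves also drifted by up to about 10 mm, so I corrected each one before lowering or gripping.

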